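Empty the last nuts out of the tilting shaker

TASK

Unscrew the perforated cap from the leaning shaker jar (a sixth of a turn anticlockwise, seen from above the cap, frees it), pull it off and lay it flat, holes up, wholly on the cork trivet. Then swing the jar over in its stand so that all four nuts left inside roll out into the bowl in front of it, and swing the jar fully back to its resting lean. Leave the canister, the mug and the spoon where they are.

Things in the scene. Friction and masses are not known exactly. Their poses are not given: they have to be found in the camera images.
- cap_center (a point): Round steel cap, small holes in its top, 61 mm across, 34 mm high, 70 g, screwed on the jar. Point: on its axis, half-way up (17 mm). z: the axis, out of the perforated top. Grip its straight skirt across any diameter. Turned 45 to 75 degrees anticlockwise (about +z; 60 is best, stop at 80; clockwise is blocked) it is free and pulls straight off: 30 mm along z before moving sideways.
- jar (a joint): Swing of the jar in its stand, rad. 0 (start, on a stop): it leans 30 degrees from upright, mouth to the stand's -x side, where the bowl is. Grows as the mouth swings on over -x and down, to 1.6 (stop), where the mouth points 32 degrees below level; the nuts roll out by 1.3 and, swung slowly (about 0.5 rad/s), fall in the bowl. Friction of 0.25 N m holds the jar where it is left.
- mouth (a point): Centre of the jar's open rim, 76 mm from the pivot along the jar's axis; z points out along that axis. Clear straight tube, 121 mm long, 47 mm outside, 41 mm inside. The bare 25 mm below the cap leaves room for fingertips. Three lugs near the rim hold three tabs inside the cap; the cap turns easily, under 0.3 N m. Capped, the rim touches the underside of the cap's top.
- handle (a point): Middle of the jar's crank handle: a round wooden bar, 16 mm thick, 70 mm long, along the pivot's axis (its y axis), 90 mm to the stand's +y of the jar's middle, 75 mm from the pivot's axis; a crank arm joins its inner end. At rest it is behind (+x) and above it, 50 degrees from straight up; it swings over the top to 42 degrees on the -x side. It can turn between fingers that pinch it from above.
- pivot (a point): Point on the pivot's axis in the middle of the jar, 135 mm above the counter. Axes of the fixed steel stand: y along the pivot's axis, z up, -x the side the jar leans to. Two upright plates at y = -41 and +41 mm end 148 mm above the counter. The jar turns about -y as its joint grows.
- trivet: Round cork trivet fixed on the counter, 120 mm in diameter, 6 mm thick, to the left or the right of the stand. Origin: centre of its underside, z up.
- bowl: Loose white ceramic bowl, 140 mm across the rim, 50 mm high, 450 g, in front of the stand under the place where the swung jar's mouth comes. Origin: centre of its underside, z up. It already stands where the nuts will fall.
- nut1_center (a point): Centre of one of four loose round brown macadamia nuts in their shells, 23 mm in diameter, 12 g, which roll easily; starts inside the jar.
- nut2_center (a point): Centre of one of four loose round brown macadamia nuts in their shells, 23 mm in diameter, 12 g, which roll easily; starts inside the jar.
- nut3_center (a point): Centre of one of four loose round brown macadamia nuts in their shells, 23 mm in diameter, 12 g, which roll easily; starts inside the jar.
- nut4_center (a point): Centre of one of four loose round brown macadamia nuts in their shells, 23 mm in diameter, 12 g, which roll easily; starts inside the jar.
- canister: White and grey ceramic canister with a wooden lid, 92 mm across, 124 mm high, standing on the side of the stand where the trivet is not. Leave alone. Origin: centre of its underside.
- mug: Grey mug, 80 mm across, 95 mm high, behind and to the right of the stand. Leave alone. Origin: centre of its underside.
- spoon: Wooden spoon, 220 mm long, lying behind and to the left of the stand. Leave alone. Origin: on its underside, about the middle of its length.
Mind the look-alikes: they are no part of the job. Leave any purple or red look-alike of the bowl alone.

How it is judged:
By the outcome, as a careful person would: the job done as asked, in the order asked, and still so for the second after the job is handed in, with the robot touching nothing.
It also fails if it takes over 64 s, if anything falls off the work surface, if the arm or the gripper's body presses on something with over 40 N, if the wrist force passes 120 N, or if a joint passes its speed limit or range.

ROBOT

A 7-joint arm with a two-finger parallel gripper is mounted at the origin on the work surface. World frame = base frame: x ahead of the robot, y to its left, z up, the work surface at z = 0. Lengths are in m, angles in rad, forces in N, time in s.
With the tool pointing down it reaches from about 0.425 to 0.925 m from the base axis. Payload 6.8 kg.
Tool frame: the origin (TCP) lies midway between the tips of the shut fingers; the grasp point (between the pads) lies 19 mm behind it; z points along the fingers, x is the direction in which the jaws open and shut, and the axes are right-handed (so a half turn about z gives the same grasp; the last joint's range is limited). The gripper opens to 85 mm and grips with 20 to 120 N. Pads are 22 mm wide; open, the fingers measure 114 mm over their backs; the gripper's body (76 mm by 85 mm) begins 54 mm behind the grasp point. The pads swing forward as they close: fully open they stand 13 mm farther back than shut.
Start: joints at [-1.415, 0.477, 0.022, 1.555, -0.011, 1.109, -0.083], TCP at [0.176, 0.652, 0.231] pointing down, gripper open.
Joint ranges: [-2.96, 2.96], [-0.34, 2.1], [-1.41, 1.46], [0.24, 2.44], [-1.37, 4.51], [0.17, 1.92], [-2.96, 2.96]. Speed limits (rad/s): [2.39, 2.39, 3.14, 3.14, 3.14, 3.14, 3.14].

INTERFACE

Orientations are given as a rotation vector (axis times angle).
In Python, from bench import r gives the robot as it stands. The module is installed in compiled form; this text tells all that it offers.
- The arm moves only by the shell command python3 -m pendant 'ROWS' [OPENING] [FORCE]. ROWS is text: rows parted by semicolons, each of 4 numbers parted by spaces: the shift along the tool's x, y, z in cm, then the turn about the tool's z in degrees. A call has 1 to 8 rows; each row shifts and turns the pose as measured when the row begins, along the tool's axes as they then stand; what a row does not reach is not made up. A row lasts 1/12 s, in which the tool goes at most 41.7 mm and 7.16 degrees, less where a joint would pass 70% of its speed; a pose out of reach is approached as far as the arm can. A call with a gripper value outside its range is refused whole. OPENING is the closure in counts, from 0 (fully open) to 255 (shut), set as the call begins (- or left out, the last holds). The fingers move at their own pace and stop on an object; FORCE is the grip in N (left out, the last holds). Time passes only in rows, so rows that do not move let the fingers close. It gives the time, the measured TCP pose, the force and the opening at its end, in the units of the state.
- r.get_obs(): the state, without advancing time (a new reading comes with each control period).
- r.grab_frame(name): name is "scene" or "side" or "wrist"; returns a dict with "color" (480x640x3 uint8, red, green, blue), "fx", "fy", "cx", "cy" (pixels), "dist_coeffs" ([k1, k2, p1, p2, k3] as OpenCV has them; the pictures are not rectified), "R" (3x3) and "t" (3): a world point X has camera coordinates R X + t; the wrist camera has in their place "hand_eye" (4x4, takes a point from camera to tool coordinates, whose origin is the TCP and whose axes are the tool frame's). Camera axes: x right, y down, z forward; pixel columns grow to the right and rows downward; lengths in m; the calibration is good to about 2 mm. A picture is of the moment at which its call begins: read the wrist's pose just before it. There is no depth.
- r.hand_in(): hands the job in, once; it reports no verdict.
The state is a dict: "clock": time; "joints": joint angles; "qvel": joint speeds; "tau": joint torques, N m; "tcp_pos": TCP position; "orientation": TCP orientation; "contact_force": force on the tool from outside, world axes, zero at the start; "moment": the same for the moment, N m; "grip_width": finger opening in m.
Only numpy, scipy, OpenCV 4.12 (cv2) and the standard library are available. Lean on these libraries where they do the work, as an engineer would, in place of code of your own. Each camera call takes 0.05 s, during which the arm holds its last target.

## Working session

There is one attempt and no reset: what is moved stays moved. The work goes in short steps, Python scripts to look and compute and a shell command to move; the robot and the scene stay as the last step left them, time stands still between calls to the robot, and variables do not carry over. Pictures are saved under pics/ and viewed, and the job is handed in when it is done.

```bash
mkdir -p pics; ls; python3 - <<'E'
from bench import r
import cv2
o=r.get_obs()
print({k:(v if not hasattr(v,'round') else v) for k,v in o.items()})
for n in ["scene","side","wrist"]:
    f=r.grab_frame(n)
    cv2.imwrite(f"pics/{n}0.png",f["color"][:,:,::-1])
    print(n,{k:v for k,v in f.items() if k!="color"})
E
```

```text
pics
{'clock': 0.0, 'joints': array([-1.41505888,  0.47782628,  0.02237973,  1.55647905, -0.01149355,
        1.10926735, -0.08309533]), 'qvel': array([-0.00012826,  0.00049671,  0.00104351, -0.00028739,  0.00062619,
       -0.00135037, -0.00032588]), 'tau': array([-8.48282161e-04, -5.96439171e+01,  1.60766032e+00, -2.81199825e+01,
        1.24586993e-02,  9.53846611e-03,  6.30708456e-06]), 'tcp_pos': array([0.17591657, 0.65105489, 0.23029728]), 'orientation': array([ 2.49335360e+00,  1.90917066e+00, -2.14367034e-03]), 'contact_force': array([ 0.38206075, -0.34898891,  0.9110702 ]), 'moment': array([-0.07246272, -0.01232074, -0.04143506]), 'grip_width': 0.08560244909847947}
scene {'fx': 434.36391071481785, 'fy': 434.36391071481785, 'cx': 326.8764199516576, 'cy': 238.469094695809, 'dist_coeffs': array([-0.04742278,  0.        ,  0.        ,  0.        ,  0.        ]), 'R': array([[-0.88678927,  0.46197796,  0.01345898],
       [ 0.37383584,  0.73411066, -0.56685828],
       [-0.27175642, -0.49765239, -0.82370538]]), 't': array([ 0.45001575, -0.12807824,  1.19376055])}
side {'fx': 582.
[... 234 characters left out ...]
      [-0.37568952, -0.63821354, -0.6719679 ],
       [ 0.32443923,  0.58862402, -0.74044645]]), 't': array([-0.44113622,  0.28554563,  1.17061875])}
wrist {'fx': 343.2612671799294, 'fy': 343.2612671799294, 'cx': 319.1451101268537, 'cy': 241.48198710162438, 'dist_coeffs': array([-0.00855723,  0.        ,  0.        ,  0.        ,  0.        ]), 'hand_eye': array([[ 9.99999420e-01, -4.04793922e-04,  9.98079388e-04,
        -8.50420166e-05],
       [ 1.19947439e-04,  9.62776720e-01,  2.70297932e-01,
        -6.85983652e-02],
       [-1.07034256e-03, -2.70297656e-01,  9.62776211e-01,
        -1.43074980e-01],
       [ 0.00000000e+00,  0.00000000e+00,  0.00000000e+00,
         1.00000000e+00]])}
```

View pics/scene0.png

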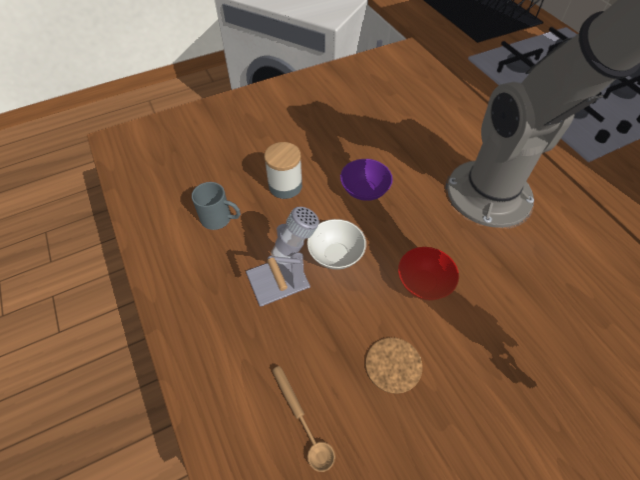

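View pics/side0.png

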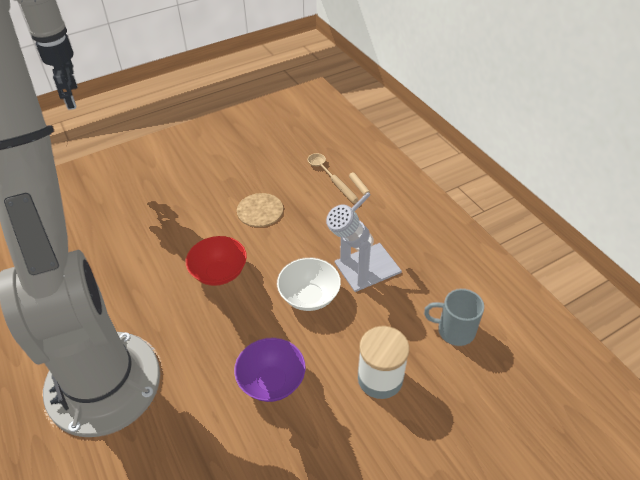

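View pics/wrist0.png

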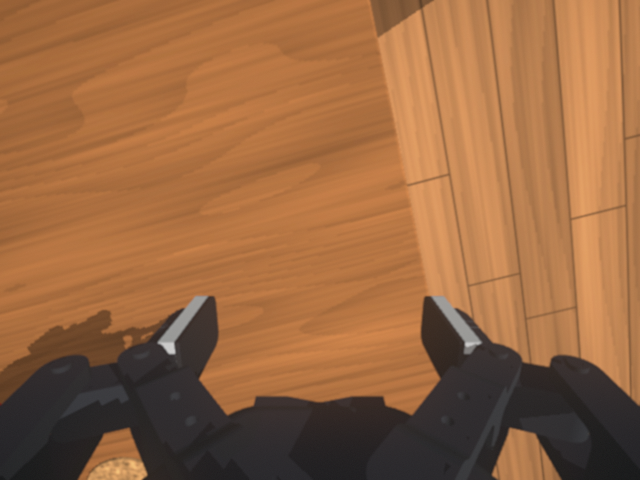

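The scene view shows the white bowl at (336,245), the cap at (306,220), the handle at (277,273), the stand's base at (278,280) and the trivet at (394,365). The side view shows the cap at (341,217), the handle at (358,186), the bowl at (309,285) and the trivet at (260,210). Next I'll enlarge both views around the jar.

```bash
cat > h.py <<'E'
import numpy as np, cv2
from bench import r
def ray(f,px,obs=None):
    K=np.array([[f["fx"],0,f["cx"]],[0,f["fy"],f["cy"]],[0,0,1.]])
    u=cv2.undistortPoints(np.array([[px]],float),K,f["dist_coeffs"])[0,0]
    d=np.array([u[0],u[1],1.])
    if "R" in f:
        R=f["R"];c=-R.T@f["t"];d=R.T@d
    else:
        H=f["hand_eye"];Rt=cv2.Rodrigues(np.array(obs["orientation"]))[0]
        c=Rt@H[:3,3]+obs["tcp_pos"];d=Rt@H[:3,:3]@d
    return c,d/np.linalg.norm(d)
def plane(f,px,z,obs=None):
    c,d=ray(f,px,obs);return c+d*(z-c[2])/d[2]
def tri(rays):
    A=np.zeros((3,3));b=np.zeros(3)
    for c,d in rays:
        M=np.eye(3)-np.outer(d,d);A+=M;b+=M@c
    X=np.linalg.solve(A,b)
    return X,[float(np.linalg.norm((np.eye(3)-np.outer(d,d))@(X-c))) for c,d in rays]
def proj(f,X,obs=None):
    K=np.array([[f["fx"],0,f["cx"]],[0,f["fy"],f["cy"]],[0,0,1.]])
    if "R" in f: R,t=f["R"],np.array(f["t"])
    else:
        H=f["hand_eye"];Rt=cv2.Rodrigues(np.array(obs["orientation"]))[0]
        Rw=Rt@H[:3,:3];c=Rt@H[:3,3]+obs["tcp_pos"];R=Rw.T;t=-R@c
    return cv2.projectPoints(np.array(X,float).reshape(-1,1,3),cv2.Rodrigues(R)[0],t.reshape(3,1),K,f["dist_coeffs"])[0].reshape(-1,2)
def crop(img,x0,y0,w,h,s,name):
    cv2.imwrite(name,cv2.resize(img[y0:y0+h,x0:x0+w,::-1],None,fx=s,fy=s,interpolation=cv2.INTER_CUBIC))
E
python3 - <<'E'
import cv2
for n,(x,y,w,h) in {"scene":(230,190,150,120),"side":(270,150,150,150)}.items():
    im=cv2.imread(f"pics/{n}0.png")[y:y+h,x:x+w]
    s=5 if n=="scene" else 4
    cv2.imwrite(f"pics/{n}0c.png",cv2.resize(im,None,fx=s,fy=s,interpolation=cv2.INTER_CUBIC))
E
```

```text
(no output)
```

View pics/scene0c.png

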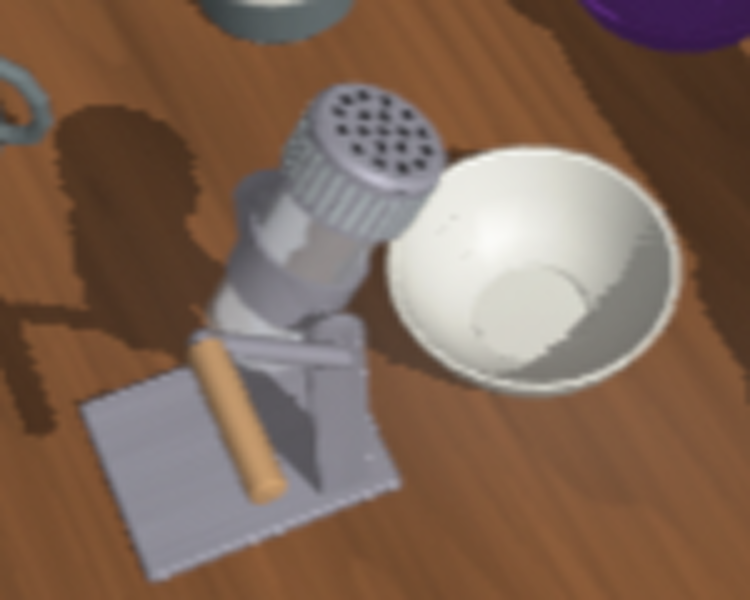

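View pics/side0c.png

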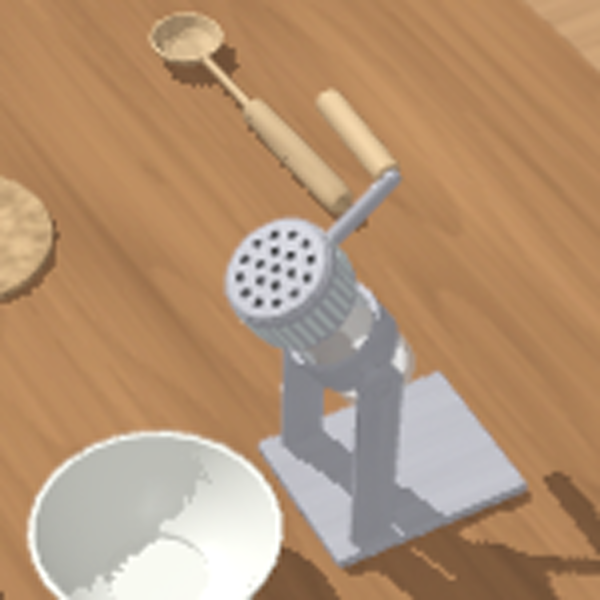

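The enlarged views give me matching points: the cap's centre hole, both handle ends and the base corners.

```bash
python3 - <<'E'
from h import *
fs=r.grab_frame("scene");fd=r.grab_frame("side")
S=lambda x,y:(230+(x-2)/5,190+(y-2)/5); D=lambda x,y:(270+(x-1.5)/4,150+(y-1.5)/4)
def T(a,b,n):
    X,e=tri([ray(fs,S(*a)),ray(fd,D(*b))]);print(n,X.round(4),np.round(e,4));return X
ct=T((385,131),(277,268),"captop")
hi=T((205,345),(388,172),"h in");ho=T((266,491),(330,98),"h out")
y=(ho-hi);print("handle len",np.linalg.norm(y),"yaw of +y",np.degrees(np.arctan2(y[1],y[0])))
for p in [(82,407),(155,578),(398,485)]: print("base scene",plane(fs,S(*p),0.006).round(4))
for p in [(262,445),(440,373),(526,488),(342,565)]: print("base side",plane(fd,D(*p),0.006).round(4))
def ell(f,m,zz,n):
    c=max(cv2.findContours(m.astype(np.uint8),cv2.RETR_EXTERNAL,cv2.CHAIN_APPROX_NONE)[0],key=cv2.contourArea)
    P=np.array([plane(f,p[0],zz)[:2] for p in c])
    (cx,cy),rad=cv2.minEnclosingCircle(P.astype(np.float32));print(n,round(cx,4),round(cy,4),"r",round(rad,4),cv2.contourArea(c))
for f,n in ((fs,"scene"),(fd,"side")):
    hsv=cv2.cvtColor(f["color"],cv2.COLOR_RGB2HSV)
    m=(hsv[...,1]<60)&(hsv[...,2]>115)
    w=np.zeros(m.shape,bool)
    if n=="scene": w[215:275,306:370]=1
    else: w[258:312,274:344]=1
    ell(f,cv2.morphologyEx((m&w).astype(np.uint8),cv2.MORPH_CLOSE,np.ones((9,9))),0.05,"bowl "+n)
# trivet by hand limits: scene
E
python3 - <<'E'
import cv2
im=cv2.imread("pics/scene0.png")[325:405,350:440];cv2.imwrite("pics/tr_s.png",cv2.resize(im,None,fx=4,fy=4))
im=cv2.imread("pics/side0.png")[180:240,220:300];cv2.imwrite("pics/tr_d.png",cv2.resize(im,None,fx=4,fy=4))
E
```

```text
captop [ 0.5517 -0.0122  0.2034] [0.0009 0.0009]
h in [0.6532 0.0367 0.183 ] [0. 0.]
h out [0.6586 0.1054 0.182 ] [0.0003 0.0003]
handle len 0.06898055082334822 yaw of +y 85.5313759466239
base scene [ 0.6904 -0.0667  0.006 ]
base scene [0.694  0.0321 0.006 ]
base scene [0.5746 0.0395 0.006 ]
base side [0.5722 0.0324 0.006 ]
base side [0.6941 0.0269 0.006 ]
base side [ 0.687 -0.073  0.006]
base side [ 0.5656 -0.0663  0.006 ]
bowl scene 0.4819 -0.0342 r 0.0891 2417.0
bowl side 0.4889 -0.0243 r 0.0869 2705.0
```

View pics/tr_s.png

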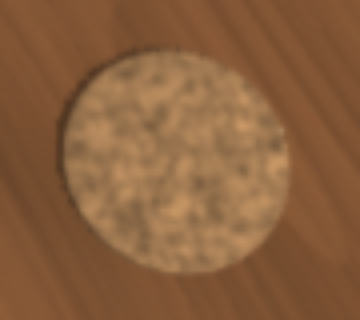

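View pics/tr_d.png

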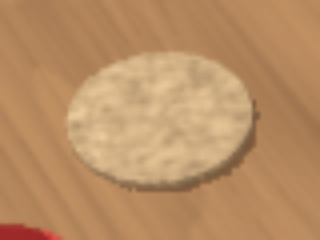

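```bash
cat >> h.py <<'E'
def yaw(o=None):
    o=o or r.get_obs();R=cv2.Rodrigues(np.array(o["orientation"]))[0]
    return np.degrees(np.arctan2(R[1,0],R[0,0])),np.degrees(np.arccos(-R[2,2]))
def go(X,jaw=None):
    o=r.get_obs();R=cv2.Rodrigues(np.array(o["orientation"]))[0]
    d=R.T@(np.array(X)-o["tcp_pos"])*100
    y,t=yaw(o)
    print("t",round(o["clock"],2),"tcp",np.round(o["tcp_pos"],4),"jaw",round(y,1),"tilt",round(t,2),"-> shift cm",d.round(2),"turn",None if jaw is None else round((y-jaw+90)%180-90,1),"w",round(o["grip_width"],4),"F",np.round(o["contact_force"],1))
E
python3 - <<'E'
from h import *
fs=r.grab_frame("scene");fd=r.grab_frame("side")
print(plane(fs,(394.1,365.4),.006),plane(fd,(259.8,209.5),.006))
print(tri([ray(fs,(394.1,365.4)),ray(fd,(259.8,209.5))]))
go((0.561,-0.013,0.28),68.6)
E
```

```text
[0.49861745 0.28910802 0.006     ] [0.49440586 0.27789739 0.006     ]
(array([ 0.49683638,  0.28682957, -0.00268325]), [0.000944373713069798, 0.0009443737130697356])
t 0.35 tcp [0.176  0.6515 0.2311] jaw 74.9 tilt 0.02 -> shift cm [-54.12  54.5   -4.87] turn 6.3 w 0.0851 F [ 0.5  0.1 -0.4]
```

```bash
python3 -m pendant '-2.7 2.7 -1 0;-2.8 2.8 -0.8 0;-2.8 2.8 -0.8 0;-2.8 2.8 -0.8 0;-2.8 2.8 -0.8 0;-2.8 2.8 -0.5 0;-2.8 2.8 -0.5 0;-2.8 2.8 0 0' 0 25; python3 -c "
from h import *
go((0.561,-0.013,0.28),68.6)"
```

```text
clock: 1.02
tcp_pos: [0.3318, 0.376, 0.2821]
orientation: [-2.474, -1.93, 0.003]
contact_force: [0.2, 0.1, -0.3]
grip_width: 0.0854
t 1.02 tcp [0.3318 0.376  0.2821] jaw 75.9 tilt 0.27 -> shift cm [-3.215e+01  3.170e+01  2.000e-02] turn 7.3 w 0.0854 F [ 0.2  0.1 -0.3]
```

```bash
python3 -m pendant '-2.8 2.8 0 0;-2.8 2.8 0 0;-2.8 2.8 0 0;-2.8 2.8 0 0;-2.8 2.8 0 0;-2.8 2.8 0 2;-2.8 2.8 0 2;-2.8 2.8 0 2' ; python3 -c "
from h import *
go((0.561,-0.013,0.28),68.6)"
```

```text
clock: 1.68
tcp_pos: [0.4967, 0.0871, 0.2839]
orientation: [-2.571, -1.793, -0.012]
contact_force: [1.2, 0.3, -0.6]
grip_width: 0.0852
t 1.68 tcp [0.4967 0.0871 0.2839] jaw 69.8 tilt 0.57 -> shift cm [-7.18  9.5   0.31] turn 1.2 w 0.0852 F [ 1.2  0.3 -0.6]
```

```bash
python3 -m pendant '-2.4 3.2 0.1 1;-2.4 3.2 0.1 0;-2.2 2.8 0.1 0;0 0 0 0' ; python3 -c "
from h import *
go((0.561,-0.013,0.28),68.6)
o=r.get_obs();f=r.grab_frame('wrist');cv2.imwrite('pics/w1.png',f['color'][:,:,::-1]);np.save('w1o.npy',np.r_[o['orientation'],o['tcp_pos']])
print(proj(f,[[.5517,-.0122,.2034],[.561,-.013,.188]],o))
"
```

```text
clock: 2.02
tcp_pos: [0.5613, -0.025, 0.2819]
orientation: [-2.603, -1.757, -0.016]
contact_force: [-0.8, -0.5, 0.9]
grip_width: 0.0853
t 2.02 tcp [ 0.5613 -0.025   0.2819] jaw 68.1 tilt 0.6 -> shift cm [ 1.1  -0.48  0.2 ] turn -0.5 w 0.0853 F [-0.8 -0.5  0.9]
[[330.30170412 230.33497946]
 [333.11933165 237.19421651]]
```

View pics/w1.png

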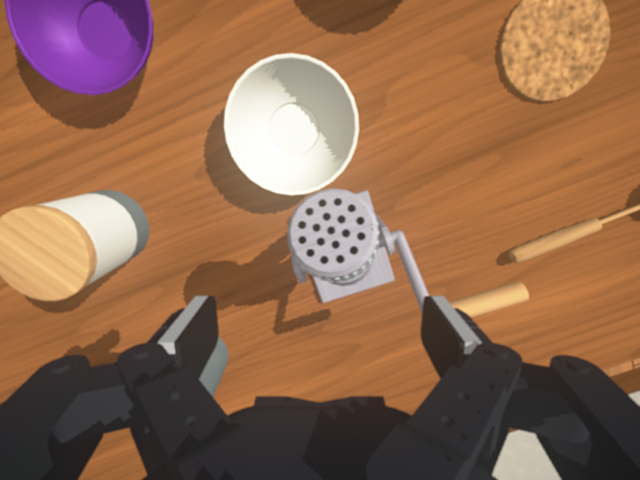

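The wrist view shows the cap's centre hole at about (333,231), 3 px from the prediction. The trivet is at about (555,46), the handle at (490,300), and the hole pattern is clear enough to measure rotation. I'll refine the positions now.

```bash
python3 - <<'E'
from h import *
a=np.load('w1o.npy');o=dict(orientation=a[:3],tcp_pos=a[3:])
f=r.grab_frame("wrist")  # calibration only
fs=r.grab_frame("scene");fd=r.grab_frame("side")
S=lambda x,y:(230+(x-2)/5,190+(y-2)/5); D=lambda x,y:(270+(x-1.5)/4,150+(y-1.5)/4)
im=cv2.imread("pics/w1.png");cr=im[180:300,270:400]
cv2.imwrite("pics/w1c.png",cv2.resize(cr,None,fx=5,fy=5,interpolation=cv2.INTER_CUBIC))
print(tri([ray(fs,S(385,131)),ray(fd,D(277,268)),ray(f,(333,231),o)]))
hs=cv2.cvtColor(im,cv2.COLOR_BGR2GRAY)
print("trivet",plane(f,(555,46),.006,o))
for px in [(527,290),(452,311)]: print("handle",plane(f,px,.190,o))
m=(hs>175)&(cv2.cvtColor(im,cv2.COLOR_BGR2HSV)[...,1]<50);w=np.zeros(m.shape,bool);w[50:200,220:362]=1
c=max(cv2.findContours((m&w).astype(np.uint8),cv2.RETR_EXTERNAL,cv2.CHAIN_APPROX_NONE)[0],key=cv2.contourArea)
P=np.array([plane(f,p[0],.05,o)[:2] for p in c]);print("bowl",cv2.minEnclosingCircle(P.astype(np.float32)))
E
```

```text
(array([ 0.55215194, -0.01150159,  0.20349315]), [0.0011765872356464821, 0.001098307545515185, 0.0010102190612662433])
trivet [0.49895756 0.28414629 0.006     ]
handle [0.65329    0.10678727 0.19      ]
handle [0.64857131 0.04969127 0.19      ]
bowl ((0.47233912348747253, -0.018016139045357704), 0.06988503783941269)
```

View pics/w1c.png

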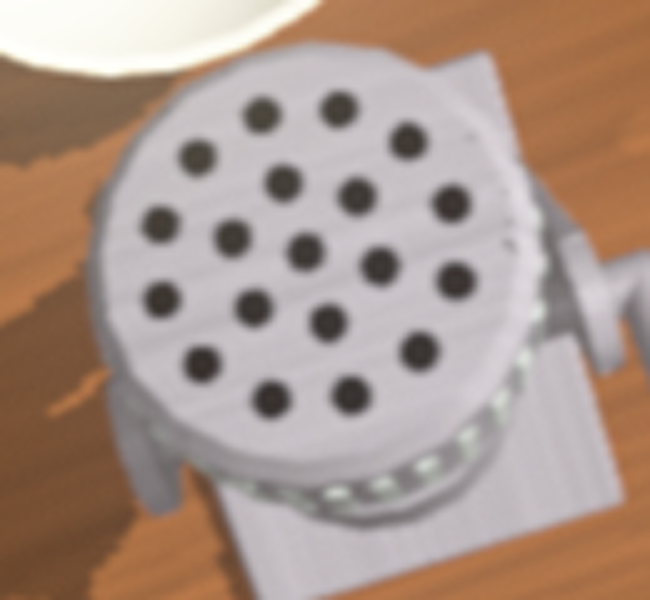

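```bash
python3 -m pendant '1.2 -0.5 0.5 0;0 0 2.5 0;0 0 2 0;0 0 0 0'; python3 -c "
from h import *
go((0.561,-0.0125,0.161),68.6)"
```

```text
clock: 2.55
tcp_pos: [0.558, 0.0088, 0.2307]
orientation: [-2.576, -1.781, -0.025]
contact_force: [-0.1, 0.1, -0.2]
grip_width: 0.0852
t 2.55 tcp [0.558  0.0088 0.2307] jaw 69.3 tilt 1.07 -> shift cm [-2.02  1.02  6.94] turn 0.7 w 0.0852 F [-0.1  0.1 -0.2]
```

```bash
python3 -m pendant '-1.5 0.7 0 0;0 0 0 0'; python3 -c "
from h import *
go((0.561,-0.0125,0.161),68.6);print(r.get_obs()['qvel'].round(3))
go((0.561,-0.0125,0.161),68.6)"
```

```text
clock: 2.72
tcp_pos: [0.5579, -0.0024, 0.2299]
orientation: [-2.567, -1.79, -0.022]
contact_force: [-0.1, -2.1, 1.2]
grip_width: 0.0857
t 2.72 tcp [ 0.5579 -0.0024  0.2299] jaw 69.8 tilt 1.09 -> shift cm [-0.97  0.66  6.87] turn 1.2 w 0.0857 F [-0.1 -2.1  1.2]
[-0.081 -0.01  -0.07  -0.005 -0.026  0.011 -0.061]
t 2.72 tcp [ 0.5579 -0.0024  0.2299] jaw 69.8 tilt 1.09 -> shift cm [-0.97  0.66  6.87] turn 1.2 w 0.0857 F [-0.1 -2.1  1.2]
```

```bash
python3 -m pendant '-0.9 0.6 0.5 1;0 0 2 0;0 0 2 0;0 0 0 0'; python3 -c "
from h import *
go((0.561,-0.0125,0.161),68.6)"
```

```text
clock: 3.05
tcp_pos: [0.5629, -0.0073, 0.1865]
orientation: [-2.579, -1.771, -0.033]
contact_force: [-0.7, 0.0, 0.4]
grip_width: 0.0855
t 3.05 tcp [ 0.5629 -0.0073  0.1865] jaw 69.0 tilt 1.41 -> shift cm [-0.62  0.    2.54] turn 0.4 w 0.0855 F [-0.7  0.   0.4]
```

```bash
python3 -m pendant '-0.5 0 1.3 0;-0.1 0 1.2 0;0 0 0 0;0 0 0 0'; python3 -c "
from h import *
go((0.561,-0.0125,0.161),68.6)
print(cv2.Rodrigues(r.get_obs()['orientation'])[0][:,2])
o=r.get_obs();f=r.grab_frame('wrist');cv2.imwrite('pics/w2.png',f['color'][:,:,::-1])"
```

```text
clock: 3.38
tcp_pos: [0.5627, -0.0105, 0.163]
orientation: [-2.579, -1.772, -0.038]
contact_force: [0.6, 0.1, 0.2]
grip_width: 0.0855
t 3.38 tcp [ 0.5627 -0.0105  0.163 ] jaw 69.0 tilt 1.54 -> shift cm [-0.25 -0.09  0.19] turn 0.4 w 0.0855 F [0.6 0.1 0.2]
[ 0.01301043  0.02348098 -0.99963962]
```

View pics/w2.png

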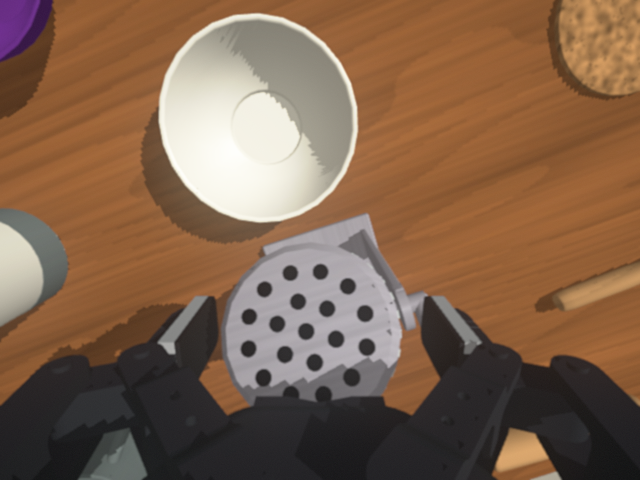

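The cap (x from 222 to 402, centre hole at 306,332) sits between the open fingers (217 and 422), so I'll shift about 2.5 mm toward tool -x and close.

```bash
python3 -m pendant '-0.25 -0.1 0.1 0;0 0 0 0' && python3 -m pendant '0 0 0 0;0 0 0 0;0 0 0 0;0 0 0 0;0 0 0 0' 255 30; python3 -c "
from h import *
go((0.561,-0.0125,0.161),68.6);print(r.get_obs()['moment'])
"
```

```text
clock: 3.6
tcp_pos: [0.5617, -0.0121, 0.1633]
orientation: [-2.579, -1.773, -0.041]
contact_force: [-0.9, -0.3, -1.3]
grip_width: 0.0856
clock: 4.02
tcp_pos: [0.5624, -0.0122, 0.1654]
orientation: [-2.58, -1.773, -0.045]
contact_force: [-0.3, 0.0, -1.1]
grip_width: 0.0626
t 4.02 tcp [ 0.5624 -0.0122  0.1654] jaw 69.0 tilt 1.75 -> shift cm [-0.09 -0.12  0.44] turn 0.4 w 0.0626 F [-0.3  0.  -1.1]
[ 0.0059483   0.00128682 -0.07754205]
```

```bash
python3 -m pendant '0 0 0.2 0;0 0 0.1 0' && python3 -m pendant '0 0 0 -6;0 0 0 -6;0 0 0 -6;0 0 0 -6'; python3 -c "
from h import *
go((0.561,-0.0125,0.163),104.6);print(r.get_obs()['moment'])
"
```

```text
clock: 4.18
tcp_pos: [0.5626, -0.012, 0.165]
orientation: [-2.579, -1.773, -0.046]
contact_force: [-7.0, -0.1, 11.7]
grip_width: 0.0629
clock: 4.52
tcp_pos: [0.5622, -0.0122, 0.1662]
orientation: [-2.145, -2.286, -0.05]
contact_force: [1.9, 1.1, -0.8]
grip_width: 0.0609
t 4.52 tcp [ 0.5622 -0.0122  0.1662] jaw 93.6 tilt 1.87 -> shift cm [-0.04 -0.12  0.32] turn -11.0 w 0.0609 F [ 1.9  1.1 -0.8]
[-0.258521   -0.199743   -0.93602393]
```

```bash
python3 -m pendant '0 0 0.1 -6;0 0 0.1 -6;0 0 0 0'; python3 -c "
from h import *
go((0.561,-0.0125,0.163),104.6);print(r.get_obs()['moment'])
f=r.grab_frame('wrist');cv2.imwrite('pics/w3.png',f['color'][:,:,::-1])
"
```

```text
clock: 4.77
tcp_pos: [0.5626, -0.0125, 0.1666]
orientation: [-1.885, -2.508, -0.055]
contact_force: [0.4, 1.3, -1.2]
grip_width: 0.061
t 4.77 tcp [ 0.5626 -0.0125  0.1666] jaw 106.1 tilt 2.03 -> shift cm [ 0.03 -0.16  0.36] turn 1.5 w 0.061 F [ 0.4  1.3 -1.2]
[ 0.10211639 -0.09641774  0.00680495]
```

View pics/w3.png

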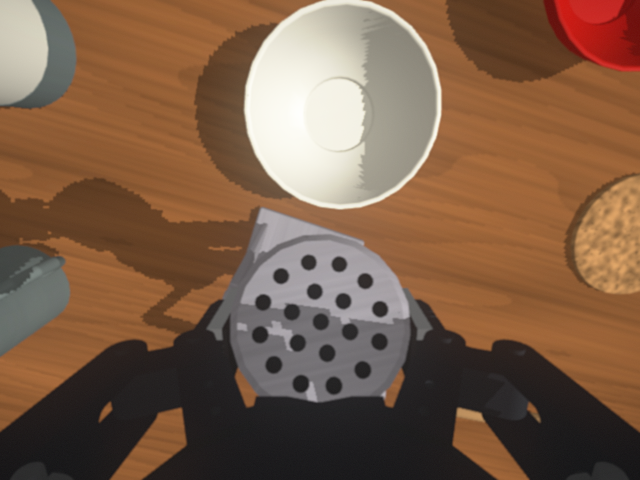

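```bash
cat >> h.py <<'E'
EX=np.array([np.cos(np.radians(-3.4)),np.sin(np.radians(-3.4)),0]);EY=np.array([-EX[1],EX[0],0]);EZ=np.array([0,0,1.])
AX=-.5*EX+.866*EZ; U=.866*EX+.5*EZ   # cap axis, in-plane dir (EY other); 
def capang(f,o,holes,c0):
    n=AX;p0=np.array([.552,-.0118,.2035])
    P=[]
    for h in [c0]+holes:
        c,d=ray(f,h,o);P.append(c+d*(n@(p0-c))/(n@d))
    P=np.array(P)-P[0]
    a=np.degrees(np.arctan2(P[1:]@EY,P[1:]@U))  # right-handed about AX: U x EY = AX
    print("r mm",(np.linalg.norm(P[1:],axis=1)*1000).round(1),"ang mod60",np.round(a%60,1))
E
python3 - <<'E'
from h import *
f=r.grab_frame("wrist");o3=r.get_obs()
o2=dict(orientation=np.array([-2.579,-1.772,-.038]),tcp_pos=np.array([.5627,-.0105,.163]))
a=np.load('w1o.npy');o1=dict(orientation=a[:3],tcp_pos=a[3:])
print(np.cross(U,EY)-AX)
g=lambda L:[(270+(x-2)/5,180+(y-2)/5) for x,y in L]
capang(f,o1,g([(283,184),(357,197),(379,266),(328,324),(254,308),(232,239)]),g([(305,251)])[0])
capang(f,o2,[(297,301),(328,308),(337,339),(315,362),(285,354),(277,324)],(306,332))
capang(f,o3,[(315,291),(343,301),(350,332),(327,353),(298,342),(292,311)],(320,321))
E
```

```text
[0.00000000e+00 0.00000000e+00 1.11022302e-16]
r mm [ 9.9 10.  10.1 10.5 10.2 10. ] ang mod60 [ 0.7 59.  59.6 60.   1.2  1.8]
r mm [10.7 10.8 10.6 10.  10.  10.3] ang mod60 [ 1.2  0.4  1.9  1.7 59.3 59.4]
r mm [10.3 10.7 11.2 10.8 10.2 10.3] ang mod60 [26.  25.8 26.5 29.  28.4 27. ]
```

The cap has turned 27° for 37° of tool turn, which is the ratio I expected from the 30° misalignment. I'll open, turn back and regrip for the other 33°.

```bash
python3 -m pendant '0 0 0 0;0 0 0.2 0;0 0 0.2 0;0 0 0 0' 20 30; python3 -m pendant '0 0 0 7;0 0 0 7;0 0 0 7;0 0 0 7;0 0 0 7;0 0 0 5;0 0 0 0' ; python3 -c "
from h import *
go((0.5615,-0.0122,0.162),62);print(r.get_obs()['moment'])
"
```

```text
clock: 5.2
tcp_pos: [0.563, -0.0121, 0.1617]
orientation: [-1.895, -2.502, -0.055]
contact_force: [0.0, -0.2, -0.0]
grip_width: 0.0788
clock: 5.78
tcp_pos: [0.5624, -0.012, 0.1594]
orientation: [-2.647, -1.664, -0.045]
contact_force: [0.3, 0.9, -0.4]
grip_width: 0.0789
t 5.78 tcp [ 0.5624 -0.012   0.1594] jaw 64.3 tilt 1.86 -> shift cm [-0.05 -0.07 -0.26] turn 2.3 w 0.0789 F [ 0.3  0.9 -0.4]
[-0.05689126  0.00757551  0.02395875]
```

```bash
python3 -m pendant '0 0 -0.2 2;0 0 0 0;0 0 0 0;0 0 0 0;0 0 0 0' 255 30; python3 -m pendant '0 0 0 -3;0 0 0.1 -6;0 0 0.1 -6;0 0 0.1 -6;0 0 0.1 -6;0 0 0 -6' ; python3 -c "
from h import *
go((0.5615,-0.0122,0.163),107);print(r.get_obs()['moment'])
"
```

```text
clock: 6.2
tcp_pos: [0.5615, -0.0126, 0.161]
orientation: [-2.667, -1.631, -0.041]
contact_force: [-2.0, -0.7, 2.1]
grip_width: 0.0645
clock: 6.7
tcp_pos: [0.5643, -0.0135, 0.1614]
orientation: [-2.073, -2.355, -0.056]
contact_force: [-6.5, 1.0, 7.6]
grip_width: 0.0617
t 6.7 tcp [ 0.5643 -0.0135  0.1614] jaw 97.3 tilt 2.06 -> shift cm [ 0.17 -0.26 -0.17] turn -9.7 w 0.0617 F [-6.5  1.   7.6]
[ 0.23676758  1.1318488  -0.26826025]
```

```bash
python3 -m pendant '0 -0.1 0 -6;0 -0.1 0 -6;0 0 0 0' ; python3 -c "
from h import *
go((0.5615,-0.0122,0.163),107);print(r.get_obs()['moment'])
o=r.get_obs();f=r.grab_frame('wrist');cv2.imwrite('pics/w4.png',f['color'][:,:,::-1]);np.save('o4.npy',np.r_[o['orientation'],o['tcp_pos']])
"
```

```text
clock: 6.95
tcp_pos: [0.565, -0.0123, 0.1633]
orientation: [1.794, 2.573, 0.067]
contact_force: [-3.1, -0.5, 0.6]
grip_width: 0.0609
t 6.95 tcp [ 0.565  -0.0123  0.1633] jaw 110.2 tilt 2.45 -> shift cm [ 0.13 -0.33  0.02] turn 3.2 w 0.0609 F [-3.1 -0.5  0.6]
[-0.26448713  0.48990949  0.0761975 ]
```

View pics/w4.png

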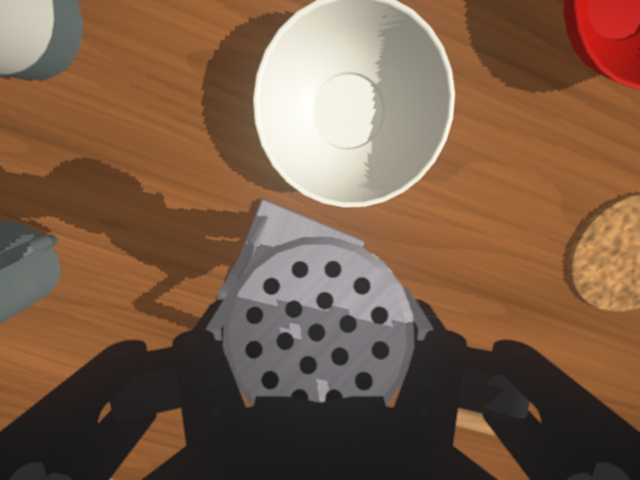

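```bash
python3 - <<'E'
from h import *
f=r.grab_frame("wrist")
a=np.load('o4.npy');o=dict(orientation=a[:3],tcp_pos=a[3:])
capang(f,o,[(293,309),(325,300),(348,324),(340,356),(308,365),(285,341)],(316,332))
E
```

```text
r mm [10.7 10.8 11.3 11.3 10.6 10.5] ang mod60 [6.2 3.7 2.5 6.1 5.9 4.6]
```

The cap is now at about 65°, inside the 45 to 75 window. I'll regrip with the jaws along the stand's y, slightly higher on the skirt, so I can pull it off and later pivot it flat.

```bash
python3 -m pendant '0 0 0 0;0 0 0 0;0 0 -0.3 0;0 0 0 0' 20 40; python3 -m pendant '0 0 -0.2 7;0 0 0 7;0 0 0 6;0 0 0 0' ; python3 -c "
from h import *
go((0.558,-0.0122,0.169),86.6)
"
```

```text
clock: 7.38
tcp_pos: [0.5647, -0.0128, 0.1653]
orientation: [1.812, 2.561, 0.064]
contact_force: [0.1, 0.0, 0.5]
grip_width: 0.0788
clock: 7.72
tcp_pos: [0.5647, -0.0132, 0.1674]
orientation: [-2.249, -2.188, -0.063]
contact_force: [-0.3, 0.2, 0.5]
grip_width: 0.0783
t 7.72 tcp [ 0.5647 -0.0132  0.1674] jaw 88.5 tilt 2.31 -> shift cm [ 0.09 -0.67 -0.18] turn 1.9 w 0.0783 F [-0.3  0.2  0.5]
```

```bash
python3 -m pendant '0.1 -0.7 -0.2 2;0 0 0 0' ; python3 -m pendant '0 0 0 0;0 0 0 0;0 0 0 0;0 0 0 0;0 0 0 0' 255 40; python3 -c "
from h import *
go((0.558,-0.0122,0.169),86.6)
print(100*cv2.Rodrigues(r.get_obs()['orientation'])[0].T@AX)
"
```

```text
clock: 7.88
tcp_pos: [0.5577, -0.0121, 0.169]
orientation: [-2.282, -2.153, -0.062]
contact_force: [0.4, 0.8, -0.6]
grip_width: 0.079
clock: 8.3
tcp_pos: [0.5579, -0.0121, 0.1693]
orientation: [-2.272, -2.163, -0.062]
contact_force: [-1.6, 0.4, 1.5]
grip_width: 0.0609
t 8.3 tcp [ 0.5579 -0.0121  0.1693] jaw 87.2 tilt 2.26 -> shift cm [-0.01  0.01  0.03] turn 0.6 w 0.0609 F [-1.6  0.4  1.5]
[  3.22713112 -47.89276926 -87.7235902 ]
```

```bash
python3 -m pendant '0 0 0 0;0 -0.25 -0.45 0;0 -0.25 -0.45 0;0 -0.25 -0.45 0' ; python3 -c "
from h import *
go(np.array((0.5579,-0.0121,0.1693))+AX*.045,86.6)
print(r.get_obs()['moment'])
"
```

```text
clock: 8.63
tcp_pos: [0.5496, -0.0124, 0.1823]
orientation: [-2.271, -2.164, -0.059]
contact_force: [-0.5, -0.5, -0.1]
grip_width: 0.061
t 8.63 tcp [ 0.5496 -0.0124  0.1823] jaw 87.3 tilt 2.17 -> shift cm [ 0.18 -1.36 -2.63] turn 0.7 w 0.061 F [-0.5 -0.5 -0.1]
[-0.01040658  0.01435344 -0.05526193]
```

Almost no force, so it's pulling off freely. I'll carry on along the axis.

```bash
python3 -m pendant '0.05 -0.35 -0.7 0;0.05 -0.35 -0.7 0;0.05 -0.35 -0.7 0;0.05 -0.35 -0.7 0;0 0 0 0' ; python3 -c "
from h import *
go(np.array((0.5579,-0.0121,0.1693))+AX*.045,86.6)
f=r.grab_frame('side');crop(f['color'],260,110,150,150,4,'pics/d5.png')
"
```

```text
clock: 9.05
tcp_pos: [0.5332, -0.0106, 0.2145]
orientation: [-2.272, -2.164, -0.062]
contact_force: [0.7, 0.0, -1.6]
grip_width: 0.0605
t 9.05 tcp [ 0.5332 -0.0106  0.2145] jaw 87.3 tilt 2.26 -> shift cm [-0.02  0.21  0.62] turn 0.7 w 0.0605 F [ 0.7  0.  -1.6]
```

View pics/d5.png

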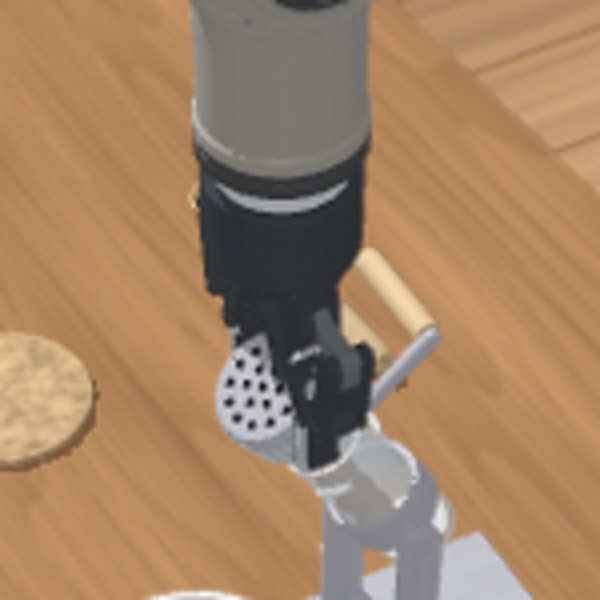

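```bash
python3 -m pendant '0 -0.3 -2 0;0.5 -0.3 -2 0;2 -0.5 -1 0;3.5 -0.5 0 0;3.5 -0.5 0 0;3.5 -0.5 0 0;3.5 -0.5 0 0;3.5 0 0 0' ; python3 -c "
from h import *
go((.498,.284,.20),86.6)
f=r.grab_frame('scene');print('red bowl',plane(f,(428,262),.05))
"
```

```text
clock: 9.77
tcp_pos: [0.5113, 0.186, 0.2718]
orientation: [-2.294, -2.145, -0.061]
contact_force: [0.6, -0.7, -0.9]
grip_width: 0.061
t 9.77 tcp [0.5113 0.186  0.2718] jaw 86.2 tilt 2.22 -> shift cm [ 9.48 -2.17  7.4 ] turn -0.4 w 0.061 F [ 0.6 -0.7 -0.9]
red bowl [0.31112344 0.12892247 0.05      ]
```

```bash
python3 -m pendant '3 -0.6 1 0;3 -0.6 1.5 0;1.2 -0.4 2 0;0 0 1.5 0;0 0 0 0;0 0 0 0' ; python3 -c "
from h import *
go((.498,.284,.08),86.6)
o=r.get_obs();f=r.grab_frame('wrist');cv2.imwrite('pics/w5.png',f['color'][:,:,::-1]);print(proj(f,[[.498,.284,.006]],o))
"
```

```text
clock: 10.32
tcp_pos: [0.5002, 0.2785, 0.2119]
orientation: [-2.271, -2.164, -0.071]
contact_force: [0.7, 0.8, -0.3]
grip_width: 0.0609
t 10.32 tcp [0.5002 0.2785 0.2119] jaw 87.3 tilt 2.6 -> shift cm [ 0.08 -0.62 13.19] turn 0.7 w 0.0609 F [ 0.7  0.8 -0.3]
[[317.02683563 206.11353656]]
```

View pics/w5.png

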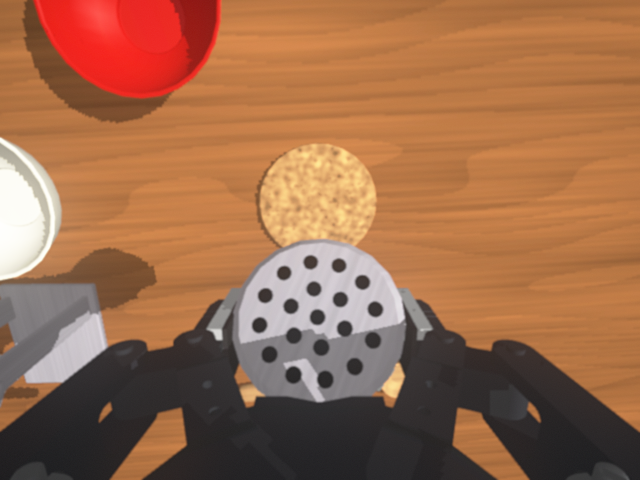

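```bash
python3 -m pendant '0 -0.4 3 0;0 -0.3 3.5 0;0 -0.2 3.5 0;0 0 3 0;0 0 2 0;0 0 0 0;0 0 0 0' ; python3 -c "
from h import *
go((.496,.284,.020),86.6)
"
```

```text
clock: 10.95
tcp_pos: [0.5066, 0.2813, 0.0671]
orientation: [2.284, 2.153, 0.099]
contact_force: [0.0, 1.0, -0.1]
grip_width: 0.0607
t 10.95 tcp [0.5066 0.2813 0.0671] jaw 86.7 tilt 3.6 -> shift cm [-0.   -1.29  4.67] turn 0.1 w 0.0607 F [ 0.   1.  -0.1]
```

```bash
python3 -m pendant '0 -0.8 1.2 0;0 -0.6 1.2 0;0 -0.2 1.2 0;0 0 0.8 0;0 0 0 0' - 22 ; python3 -c "
from h import *
go((.496,.284,.005),86.6)
"
```

```text
clock: 11.37
tcp_pos: [0.5006, 0.2852, 0.0306]
orientation: [2.286, 2.145, 0.122]
contact_force: [-0.6, -0.6, -0.8]
grip_width: 0.0609
t 11.37 tcp [0.5006 0.2852 0.0306] jaw 86.4 tilt 4.47 -> shift cm [-0.29 -0.59  2.51] turn -0.2 w 0.0609 F [-0.6 -0.6 -0.8]
```

```bash
python3 -m pendant '-0.1 -0.4 0.6 0;-0.1 -0.2 0.6 0;0 0 0.4 0;0 0 0.3 0;0 0 0.3 0' - 22 ; python3 -c "
from h import *
go((.496,.284,.005),86.6);print(cv2.Rodrigues(r.get_obs()['orientation'])[0][:,2])
f=r.grab_frame('wrist');cv2.imwrite('pics/w6.png',f['color'][:,:,::-1])
f=r.grab_frame('side');crop(f['color'],190,130,150,130,4,'pics/d6.png')
"
```

```text
clock: 11.78
tcp_pos: [0.5023, 0.2854, 0.0124]
orientation: [2.285, 2.138, 0.14]
contact_force: [-1.6, -2.9, 14.7]
grip_width: 0.061
t 11.78 tcp [0.5023 0.2854 0.0124] jaw 86.3 tilt 5.14 -> shift cm [-0.23 -0.67  0.68] turn -0.3 w 0.061 F [-1.6 -2.9 14.7]
[ 0.07100118  0.05454876 -0.99598357]
```

View pics/w6.png

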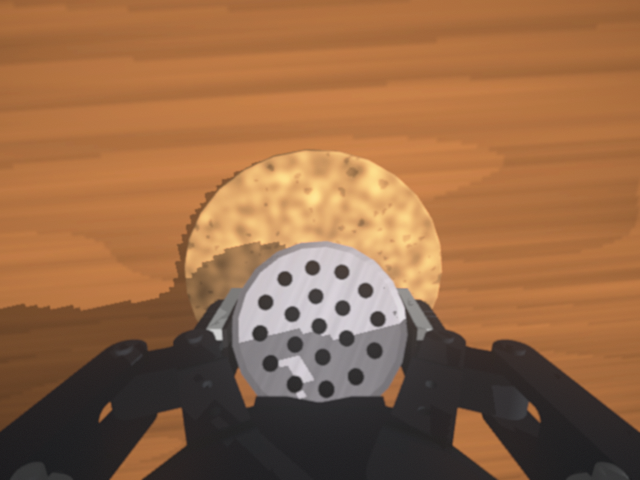

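View pics/d6.png

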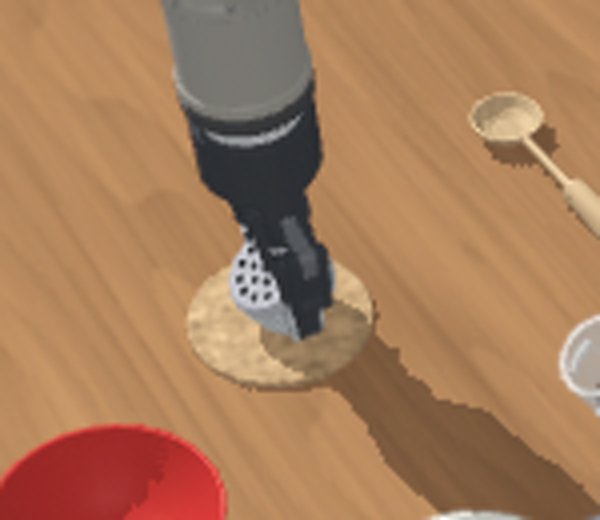

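```bash
python3 -m pendant '0 0 0.4 0;0 0 0.4 0;0 0 0.4 0' - 20 ; python3 -c "
from h import *
go((.496,.284,.005),86.6);print(cv2.Rodrigues(r.get_obs()['orientation'])[0][:,2])
f=r.grab_frame('side');crop(f['color'],220,160,80,80,6,'pics/d7.png')
"
```

```text
clock: 12.13
tcp_pos: [0.5099, 0.2869, 0.0054]
orientation: [2.285, 2.132, 0.157]
contact_force: [-0.6, -1.9, 8.7]
grip_width: 0.0606
t 12.13 tcp [0.5099 0.2869 0.0054] jaw 86.2 tilt 5.81 -> shift cm [-0.38 -1.37 -0.09] turn -0.4 w 0.0606 F [-0.6 -1.9  8.7]
[ 0.08201539  0.05941305 -0.99485857]
```

View pics/d7.png

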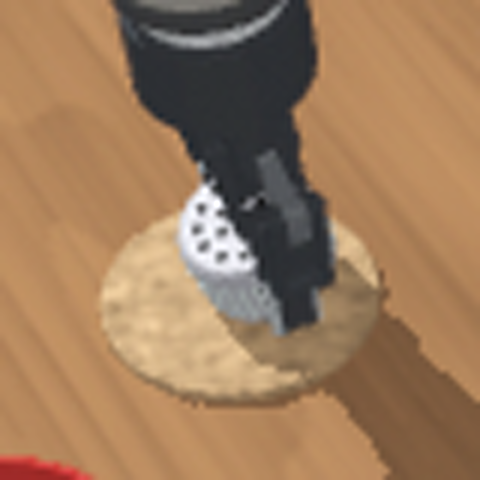

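```bash
python3 -m pendant '0 -0.6 -0.6 0;0 -0.6 0 0;0 0 0.5 0;0 0 0.3 0' - 20 ; python3 -c "
from h import *
go((.498,.284,.005),86.6)
"
```

```text
clock: 12.52
tcp_pos: [0.4999, 0.2887, 0.0037]
orientation: [2.285, 2.129, 0.166]
contact_force: [2.9, -2.8, 13.3]
grip_width: 0.0605
t 12.52 tcp [0.4999 0.2887 0.0037] jaw 86.1 tilt 6.13 -> shift cm [-0.47 -0.14 -0.17] turn -0.5 w 0.0605 F [ 2.9 -2.8 13.3]
```

Good position. I'll release slowly, then check.

```bash
python3 -m pendant '0 0 0 0;0 0 0 0;0 0 0 0;0 0 0 0;0 0 0 0' 0 20 ; python3 -c "
from h import *
go((.498,.284,.005),86.6)
f=r.grab_frame('side');crop(f['color'],220,160,80,80,6,'pics/d8.png')
f=r.grab_frame('wrist');cv2.imwrite('pics/w8.png',f['color'][:,:,::-1])
"
```

```text
clock: 12.93
tcp_pos: [0.4985, 0.2888, 0.002]
orientation: [2.284, 2.131, 0.162]
contact_force: [-0.3, -0.2, -0.4]
grip_width: 0.0854
t 12.93 tcp [0.4985 0.2888 0.002 ] jaw 86.2 tilt 5.99 -> shift cm [-0.46  0.01 -0.33] turn -0.4 w 0.0854 F [-0.3 -0.2 -0.4]
```

View pics/d8.png

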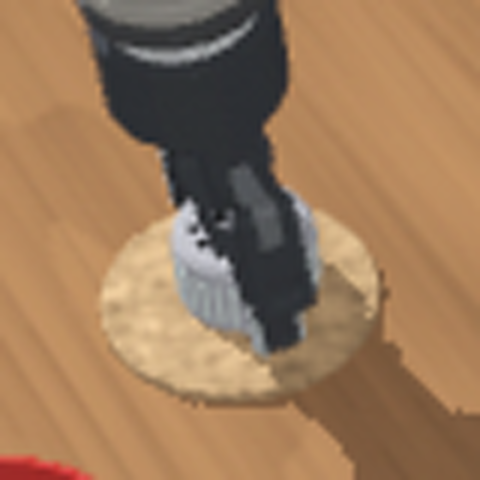

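View pics/w8.png

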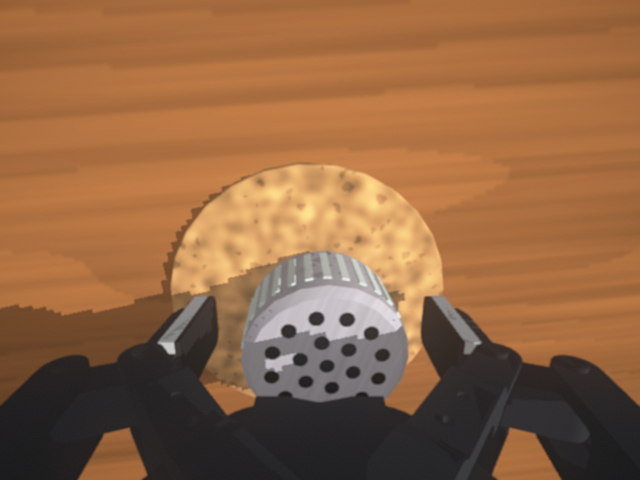

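The cap is flat on the trivet, holes up, and the wrist view shows it clear of the fingers. I'll go straight up and then turn toward the handle.

```bash
python3 -m pendant '-0.2 0.2 -2 0;-0.2 0.2 -3 0;-0.3 0.2 -3 0;-0.3 0.3 -3 0;-0.3 0.3 -3.5 0;-0.3 0.3 -3.5 0;-0.3 0.3 -3 0;0 0 -2 0' ; python3 -c "
from h import *
go((.657,.086,.25),-3.4)
print(r.get_obs()['joints'].round(3))
f=r.grab_frame('wrist');cv2.imwrite('pics/w9.png',f['color'][:,:,::-1])
"
```

```text
clock: 13.7
tcp_pos: [0.4919, 0.2511, 0.2347]
orientation: [2.285, 2.134, 0.14]
contact_force: [0.3, 0.5, 0.1]
grip_width: 0.0851
t 13.7 tcp [0.4919 0.2511 0.2347] jaw 86.2 tilt 5.18 -> shift cm [-15.27  17.69  -1.18] turn 89.6 w 0.0851 F [0.3 0.5 0.1]
[-0.798  0.225  0.252  1.928 -0.079  0.907  0.994]
```

View pics/w9.png

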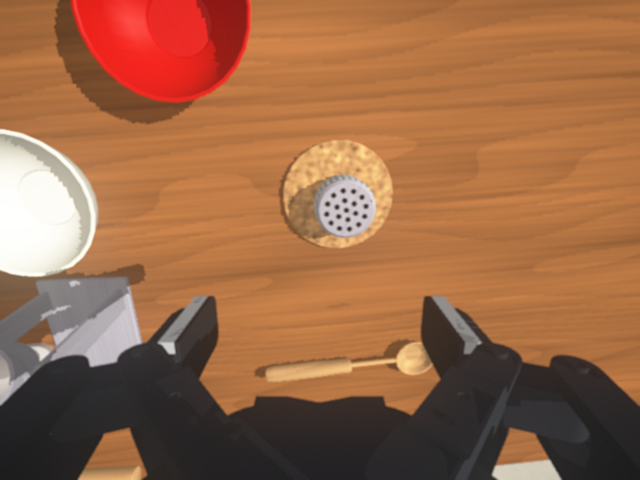

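The cap at (345,207) lies wholly on the trivet, which is centred near (338,194). Now I'll rotate the gripper toward the handle.

```bash
python3 -m pendant '0 0 -0.3 7;-1 2 -0.3 7;-1 2.5 -0.3 7;0 3 -0.3 7;0 3 0 7;0 3 0 7;1 3 0 7;1 3 0 7' ; python3 -c "
from h import *
go((.657,.086,.25),-3.4)
"
```

```text
clock: 14.42
tcp_pos: [0.6601, 0.1429, 0.2602]
orientation: [-2.994, -0.776, -0.143]
contact_force: [-0.2, 0.4, -0.4]
grip_width: 0.0853
t 14.42 tcp [0.6601 0.1429 0.2602] jaw 29.0 tilt 5.91 -> shift cm [-3.12  4.84  0.61] turn 32.4 w 0.0853 F [-0.2  0.4 -0.4]
```

```bash
python3 -m pendant '-1 1.5 0 7;-0.5 1.5 0 7;0 1.2 0 7;0 0 0 7;0 0 0 4;0 0 0 0;0 0 0 0' ; python3 -c "
from h import *
go((.657,.086,.25),-3.4)
o=r.get_obs();f=r.grab_frame('wrist');cv2.imwrite('pics/w10.png',f['color'][:,:,::-1]);np.save('o10.npy',np.r_[o['orientation'],o['tcp_pos']])
print(proj(f,[[.6532,.0367,.183],[.6586,.1054,.182],[.656,.071,.1825]],o),cv2.Rodrigues(o['orientation'])[0][:,2])
"
```

```text
clock: 15.0
tcp_pos: [0.6672, 0.0862, 0.2535]
orientation: [-3.075, 0.122, -0.118]
contact_force: [-0.9, -0.5, 0.1]
grip_width: 0.0853
t 15.0 tcp [0.6672 0.0862 0.2535] jaw -4.7 tilt 5.63 -> shift cm [-1.04  0.12  0.26] turn -1.3 w 0.0853 F [-0.9 -0.5  0.1]
[[297.12962346 332.72499297]
 [295.34275886 233.42230405]
 [296.41561747 284.59599404]] [ 0.0785677   0.0587978  -0.99517332]
```

View pics/w10.png

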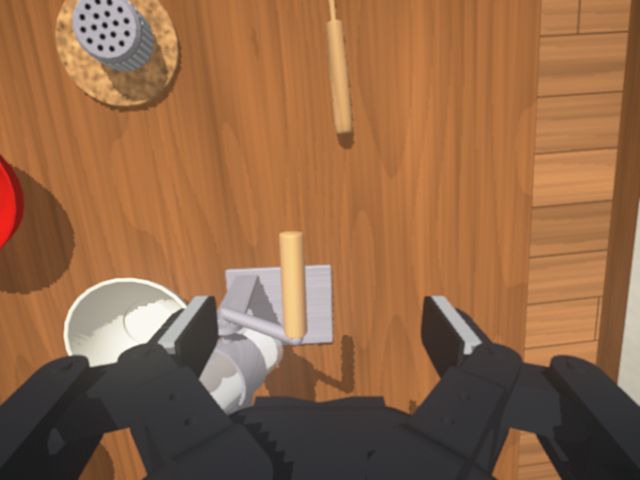

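The handle runs from (291,235) to (295,337), about 2 mm toward -x of where I predicted. I'll descend in stages.

```bash
python3 -m pendant '-1 0.1 1 0;-0.2 0 1.5 0;-0.2 0 1.5 0;-0.2 0 1 0;0 0 0 0;0 0 0 0' ; python3 -c "
from h import *
go((.656,.087,.168),-3.4)
"
```

```text
clock: 15.55
tcp_pos: [0.6549, 0.0924, 0.2012]
orientation: [-3.074, 0.098, -0.12]
contact_force: [0.1, -0.2, -0.1]
grip_width: 0.0853
t 15.55 tcp [0.6549 0.0924 0.2012] jaw -3.8 tilt 5.79 -> shift cm [-0.11  0.75  3.28] turn -0.4 w 0.0853 F [ 0.1 -0.2 -0.1]
```

```bash
python3 -m pendant '-0.1 0.4 1.2 0;0 0.3 1.2 0;0 0 0.9 0;0 0 0 0;0 0 0 0' ; python3 -c "
from h import *
go((.656,.087,.168),-3.4)
o=r.get_obs();f=r.grab_frame('wrist');cv2.imwrite('pics/w11.png',f['color'][:,:,::-1])
"
```

```text
clock: 15.97
tcp_pos: [0.6575, 0.0869, 0.166]
orientation: [-3.073, 0.096, -0.124]
contact_force: [0.2, -0.4, -0.1]
grip_width: 0.0851
t 15.97 tcp [0.6575 0.0869 0.166 ] jaw -3.7 tilt 5.92 -> shift cm [-0.14 -0.02 -0.21] turn -0.3 w 0.0851 F [ 0.2 -0.4 -0.1]
```

View pics/w11.png

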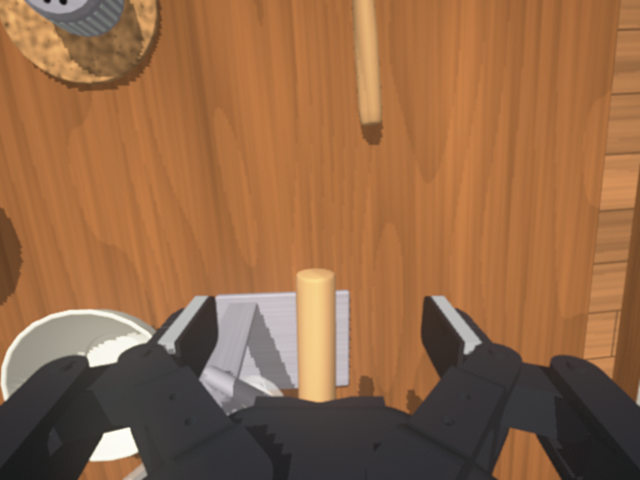

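The handle (x from 297 to 335) is centred between the fingers, so I'll close gently.

```bash
python3 -m pendant '-0.1 0 0 0;0 0 0 0;0 0 0 0;0 0 0 0;0 0 0 0;0 0 0 0;0 0 0 0' 255 20; python3 - <<'E'
from h import *
go((.656,.087,.168),-3.4)
o=r.get_obs();R=cv2.Rodrigues(o['orientation'])[0]
# step list: arc about pivot axis, 0.042 rad each
for q in np.arange(0,1.6,.2):
    ph=np.radians(50)-q
    print(round(q,2),(R.T@(.075*.04*(-np.cos(ph)*EX+np.sin(ph)*EZ))*100).round(3))
E
```

```text
clock: 16.6
tcp_pos: [0.6566, 0.0873, 0.1673]
orientation: [-3.073, 0.094, -0.125]
contact_force: [1.3, -0.2, -1.7]
grip_width: 0.0155
t 16.6 tcp [0.6566 0.0873 0.1673] jaw -3.7 tilt 5.98 -> shift cm [-0.05  0.03 -0.07] turn -0.3 w 0.0155 F [ 1.3 -0.2 -1.7]
0.0 [-0.174 -0.016 -0.244]
0.2 [-0.219 -0.013 -0.205]
0.4 [-0.255 -0.009 -0.157]
0.6 [-0.282 -0.006 -0.103]
0.8 [-0.297 -0.002 -0.045]
1.0 [-0.3    0.002  0.014]
1.2 [-0.291  0.006  0.073]
1.4 [-0.27  0.01  0.13]
```

```bash
cat >> h.py <<'E'
T0=np.array([.6566,.0873,.1673])
def arc(q):
    ph=np.radians(50)-q
    return .075*(np.sin(ph)*EX+np.cos(ph)*EZ)
def st(dirn=1,step=.04):
    o=r.get_obs();R=cv2.Rodrigues(o['orientation'])[0]
    v=o['tcp_pos']-(T0-arc(0))
    q=np.radians(50)-np.arctan2(v@EX,v[2]);rad=np.hypot(v@EX,v[2])
    print("t",round(o['clock'],2),"q",round(q,3),"rad mm",round(rad*1000,1),"y err mm",round(v@EY*1000,1),"F",o['contact_force'].round(1),"w",round(o['grip_width'],4),"jaw/tilt",np.round(yaw(o),1))
    p=o['tcp_pos']-(T0-arc(0)); p=p-(p@EY)*EY*0
    for i in range(1,9):
        n=arc(q+dirn*step*i); prev=arc(q+dirn*step*(i-1)) if i>1 else (v-(0)*EY)
        d=R.T@(n-prev)*100
        print(i,d.round(2))
E
python3 -m pendant '-0.17 0 -0.24 0;-0.18 0 -0.24 0;-0.19 0 -0.23 0;-0.2 0 -0.22 0;-0.21 0 -0.21 0;-0.22 0 -0.2 0'; python3 -c "
from h import *
st()"
```

```text
clock: 17.1
tcp_pos: [0.645, 0.0879, 0.18]
orientation: [-3.073, 0.093, -0.133]
contact_force: [3.8, -0.2, -4.4]
grip_width: 0.015
t 17.1 q 0.227 rad mm 76.2 y err mm -0.1 F [ 3.8 -0.2 -4.4] w 0.015 jaw/tilt [-3.6  6.2]
1 [-0.31 -0.01 -0.11]
2 [-0.24 -0.01 -0.19]
3 [-0.24 -0.01 -0.18]
4 [-0.25 -0.01 -0.17]
5 [-0.26 -0.01 -0.16]
6 [-0.26 -0.01 -0.15]
7 [-0.27 -0.01 -0.14]
8 [-0.27 -0.01 -0.12]
```

Tracking the arc well, so I'll keep going.

```bash
python3 -m pendant '-0.27 0 -0.13 0;-0.25 0 -0.18 0;-0.25 0 -0.17 0;-0.26 0 -0.16 0;-0.27 0 -0.15 0;-0.28 0 -0.14 0;-0.28 0 -0.12 0;-0.29 0 -0.11 0'; python3 -c "
from h import *
st()"
```

```text
clock: 17.77
tcp_pos: [0.6237, 0.0891, 0.1937]
orientation: [-3.071, 0.092, -0.146]
contact_force: [4.5, 0.3, -3.0]
grip_width: 0.0153
t 17.77 q 0.555 rad mm 78.6 y err mm -0.2 F [ 4.5  0.3 -3. ] w 0.0153 jaw/tilt [-3.6  6.6]
1 [-0.42 -0.    0.21]
2 [-0.28 -0.01 -0.1 ]
3 [-0.29 -0.01 -0.09]
4 [-0.29 -0.   -0.08]
5 [-0.29 -0.   -0.07]
6 [-0.29 -0.   -0.06]
7 [-0.3  -0.   -0.04]
8 [-0.3  -0.   -0.03]
```

```bash
python3 -m pendant '-0.35 0 0.05 0;-0.3 0 0 0;-0.3 0 -0.03 0;-0.3 0 -0.03 0;-0.3 0 -0.02 0;-0.3 0 -0.02 0;-0.3 0 0 0;-0.3 0 0.02 0'; python3 -c "
from h import *
st()"
```

```text
clock: 18.43
tcp_pos: [0.6055, 0.0901, 0.1993]
orientation: [-3.066, 0.094, -0.178]
contact_force: [5.9, 0.1, -1.3]
grip_width: 0.0152
t 18.43 q 0.795 rad mm 80.5 y err mm -0.2 F [ 5.9  0.1 -1.3] w 0.0152 jaw/tilt [-3.7  7.7]
1 [-0.4   0.02  0.48]
2 [-0.3  -0.   -0.04]
3 [-0.3  -0.   -0.03]
4 [-0.3   0.   -0.02]
5 [-0.3  0.  -0. ]
6 [-0.3   0.    0.01]
7 [-0.3   0.    0.02]
8 [-0.3   0.    0.03]
```

```bash
python3 -m pendant '-0.34 0 0.2 0;-0.34 0 0.15 0;-0.34 0 0.15 0;-0.34 0 0.12 0;-0.34 0 0.12 0;-0.34 0 0.1 0;-0.34 0 0.1 0;-0.34 0 0.1 0'; python3 -c "
from h import *
st()
f=r.grab_frame('scene');crop(f['color'],230,150,160,140,4,'pics/s12.png')"
```

```text
clock: 19.1
tcp_pos: [0.594, 0.0909, 0.2003]
orientation: [-3.056, 0.098, -0.236]
contact_force: [5.2, 0.1, 3.0]
grip_width: 0.015
t 19.1 q 0.937 rad mm 81.4 y err mm -0.2 F [5.2 0.1 3. ] w 0.015 jaw/tilt [-4.   9.8]
1 [-0.35  0.04  0.61]
2 [-0.3   0.   -0.01]
3 [-0.3  0.   0. ]
4 [-0.3   0.    0.02]
5 [-0.3   0.01  0.03]
6 [-0.3   0.01  0.04]
7 [-0.3   0.01  0.05]
8 [-0.29  0.01  0.06]
```

View pics/s12.png

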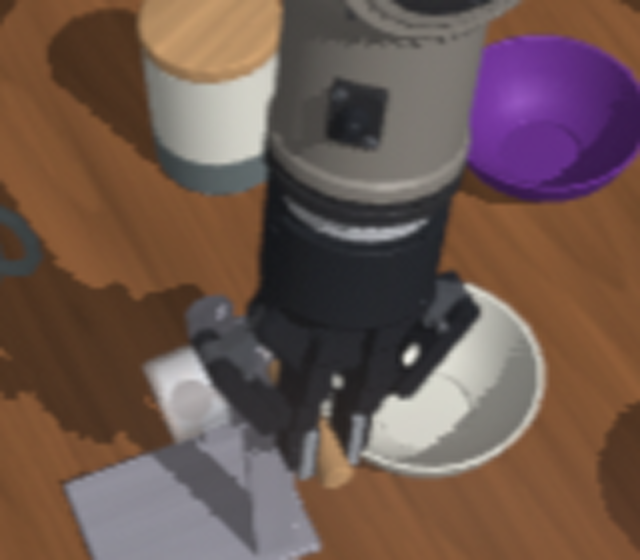

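The friction of the firm pinch is dragging the tool's tilt along. I'll loosen to a cage around the bar and push on with it.

```bash
python3 -m pendant '0 0 0 0;-0.1 0 0.3 0;-0.3 0 0.2 0;-0.3 0 0.1 0;-0.3 0 0.1 0;-0.3 0 0.1 0' 198; python3 -c "
from h import *
st();print(cv2.Rodrigues(r.get_obs()['orientation'])[0][:,2])
f=r.grab_frame('side');crop(f['color'],250,110,160,150,4,'pics/d13.png')"
```

```text
clock: 19.65
tcp_pos: [0.5815, 0.0915, 0.1914]
orientation: [-3.054, 0.101, -0.237]
contact_force: [2.4, -0.4, 2.7]
grip_width: 0.0189
t 19.65 q 1.114 rad mm 74.5 y err mm -0.3 F [ 2.4 -0.4  2.7] w 0.0189 jaw/tilt [-4.1  9.9]
1 [-0.3  -0.02 -0.01]
2 [-0.3   0.01  0.04]
3 [-0.29  0.01  0.06]
4 [-0.29  0.01  0.07]
5 [-0.29  0.01  0.08]
6 [-0.29  0.01  0.09]
7 [-0.28  0.01  0.1 ]
8 [-0.28  0.01  0.11]
[ 0.15633239  0.07110585 -0.98514169]
```

View pics/d13.png

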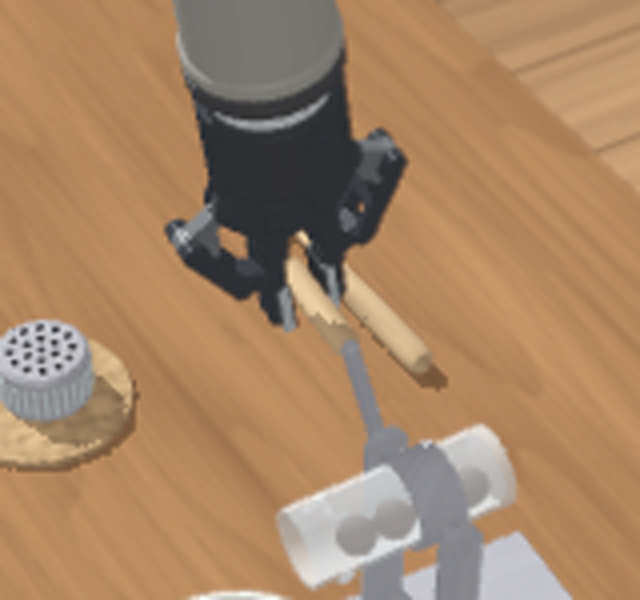

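The jar is about level and three nuts are visible inside it. Continuing slowly.

```bash
python3 -m pendant '-0.32 0 0 0;-0.32 0 0.05 0;-0.31 0 0.07 0;-0.31 0 0.08 0;-0.31 0 0.1 0;-0.3 0 0.11 0;-0.3 0 0.12 0;-0.3 0 0.13 0'; python3 -c "
from h import *
st()"
```

```text
clock: 20.37
tcp_pos: [0.5543, 0.0934, 0.1795]
orientation: [-3.055, 0.101, -0.233]
contact_force: [2.9, -1.4, 2.1]
grip_width: 0.019
t 20.37 q 1.513 rad mm 75.4 y err mm 0.0 F [ 2.9 -1.4  2.1] w 0.019 jaw/tilt [-4.1  9.8]
1 [-0.25  0.02  0.18]
2 [-0.26  0.02  0.16]
3 [-0.25  0.02  0.17]
4 [-0.24  0.02  0.18]
5 [-0.24  0.02  0.19]
6 [-0.23  0.02  0.19]
7 [-0.22  0.02  0.2 ]
8 [-0.21  0.02  0.21]
```

```bash
python3 -m pendant '-0.27 0 0.16 0;-0.27 0 0.16 0;-0.25 0 0.1 0;-0.15 0 0 0;0 0 0 0;0 0 0 0'; python3 -c "
from h import *
st()
f=r.grab_frame('side');crop(f['color'],250,150,160,150,4,'pics/d14.png')
f=r.grab_frame('scene');crop(f['color'],230,150,160,140,4,'pics/s14.png')"
```

```text
clock: 20.87
tcp_pos: [0.5494, 0.094, 0.1753]
orientation: [-3.054, 0.102, -0.251]
contact_force: [1.6, -1.3, 2.1]
grip_width: 0.0194
t 20.87 q 1.599 rad mm 75.2 y err mm 0.4 F [ 1.6 -1.3  2.1] w 0.0194 jaw/tilt [-4.2 10.3]
1 [-0.24  0.05  0.18]
2 [-0.24  0.02  0.17]
3 [-0.24  0.02  0.18]
4 [-0.23  0.02  0.19]
5 [-0.22  0.02  0.2 ]
6 [-0.21  0.02  0.21]
7 [-0.2   0.02  0.22]
8 [-0.19  0.02  0.23]
```

View pics/d14.png

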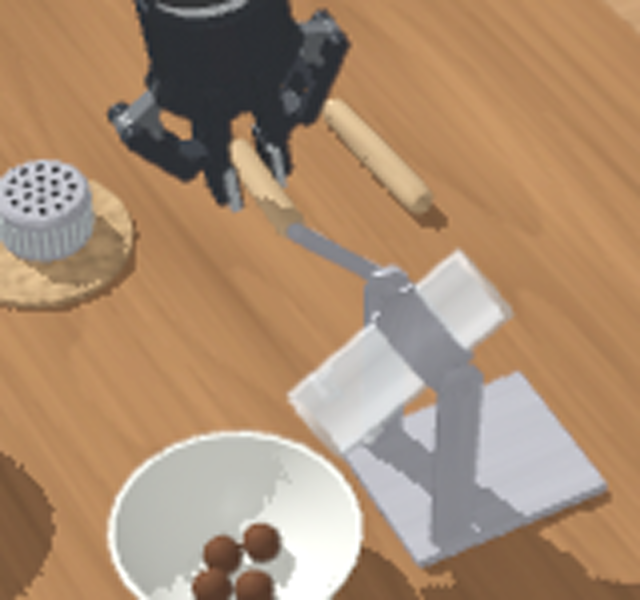

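View pics/s14.png

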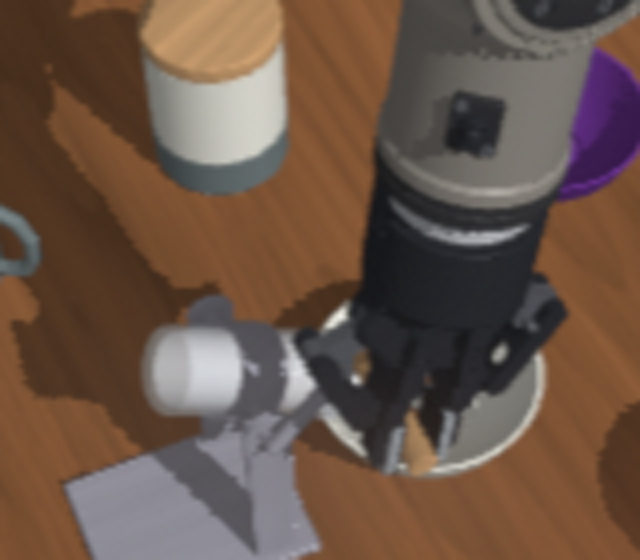

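All four nuts are in the bowl and the jar looks empty. Now I'll swing it back.

```bash
python3 -c "
from h import *
st(-1,.06)"; python3 -m pendant '0.37 0 -0.24 0;0.37 0 -0.23 0;0.38 0 -0.2 0;0.4 0 -0.18 0;0.42 0 -0.15 0;0.43 0 -0.12 0;0.44 0 -0.09 0;0.45 0 -0.07 0'; python3 -c "
from h import *
st(-1,.06)"
```

```text
t 20.97 q 1.599 rad mm 75.2 y err mm 0.4 F [ 3.  -0.2  1.5] w 0.0193 jaw/tilt [-4.2 10.3]
1 [ 0.4   0.01 -0.22]
2 [ 0.4  -0.02 -0.2 ]
3 [ 0.41 -0.02 -0.18]
4 [ 0.42 -0.02 -0.16]
5 [ 0.43 -0.02 -0.13]
6 [ 0.44 -0.01 -0.1 ]
7 [ 0.44 -0.01 -0.08]
8 [ 0.45 -0.01 -0.05]
clock: 21.63
tcp_pos: [0.5621, 0.0927, 0.1851]
orientation: [-3.059, 0.095, -0.183]
contact_force: [-7.2, 0.4, 3.8]
grip_width: 0.0191
t 21.63 q 1.385 rad mm 75.8 y err mm -0.2 F [-7.2  0.4  3.8] w 0.0191 jaw/tilt [-3.8  8.1]
1 [ 0.45 -0.03 -0.09]
2 [ 0.43 -0.01 -0.13]
3 [ 0.44 -0.01 -0.11]
4 [ 0.44 -0.01 -0.08]
5 [ 0.45 -0.01 -0.06]
6 [ 0.45 -0.01 -0.03]
7 [ 0.45 -0.   -0.  ]
8 [ 0.45 -0.    0.02]
```

```bash
python3 -m pendant '0.6 0 -0.16 0;0.6 0 -0.15 0;0.6 0 -0.13 0;0.6 0 -0.1 0;0.6 0 -0.07 0;0.6 0 -0.03 0;0.6 0 0 0;0.6 0 0.04 0'; python3 -c "
from h import *
st(-1,.06)"
```

```text
clock: 22.3
tcp_pos: [0.5986, 0.0903, 0.193]
orientation: [-3.06, 0.09, -0.133]
contact_force: [-4.8, 0.3, 2.1]
grip_width: 0.0192
t 22.3 q 0.881 rad mm 73.9 y err mm -0.5 F [-4.8  0.3  2.1] w 0.0192 jaw/tilt [-3.5  6.7]
1 [ 0.46 -0.05 -0.06]
2 [0.44 0.   0.07]
3 [0.44 0.01 0.1 ]
4 [0.43 0.01 0.13]
5 [0.42 0.01 0.15]
6 [0.41 0.01 0.18]
7 [0.4  0.02 0.2 ]
8 [0.39 0.02 0.23]
```

```bash
python3 -m pendant '0.6 0 0 0;0.6 0 0.06 0;0.6 0 0.1 0;0.58 0 0.15 0;0.56 0 0.2 0;0.54 0 0.24 0;0.52 0 0.28 0;0.5 0 0.3 0'; python3 -c "
from h import *
st(-1,.06)"
```

```text
clock: 22.97
tcp_pos: [0.6476, 0.0876, 0.1818]
orientation: [-3.062, 0.089, -0.126]
contact_force: [-5.3, 0.3, 0.2]
grip_width: 0.0194
t 22.97 q 0.215 rad mm 79.3 y err mm -0.2 F [-5.3  0.3  0.2] w 0.0194 jaw/tilt [-3.5  6.4]
1 [0.03 0.03 0.63]
2 [0.3  0.03 0.33]
3 [0.28 0.03 0.35]
4 [0.26 0.03 0.36]
5 [0.24 0.03 0.38]
6 [0.22 0.03 0.39]
7 [0.19 0.03 0.41]
8 [0.17 0.03 0.42]
```

```bash
python3 -m pendant '0.3 0 0.4 0;0.4 0 0.4 0;0.4 0 0.4 0;0.4 0 0.35 0;0.4 0 0.3 0;0.4 0 0.2 0'; python3 -c "
from h import *
st(-1,.06)
f=r.grab_frame('side');crop(f['color'],270,150,150,150,4,'pics/d15.png')"
```

```text
clock: 23.47
tcp_pos: [0.6588, 0.0886, 0.1572]
orientation: [-3.06, 0.087, -0.069]
contact_force: [-20.4, 0.4, 11.9]
grip_width: 0.0189
t 23.47 q -0.129 rad mm 70.7 y err mm 1.5 F [-20.4   0.4  11.9] w 0.0189 jaw/tilt [-3.4  5.2]
1 [0.58 0.16 0.17]
2 [0.19 0.03 0.41]
3 [0.17 0.03 0.42]
4 [0.14 0.03 0.43]
5 [0.11 0.04 0.43]
6 [0.09 0.04 0.44]
7 [0.06 0.04 0.44]
8 [0.03 0.04 0.45]
```

View pics/d15.png

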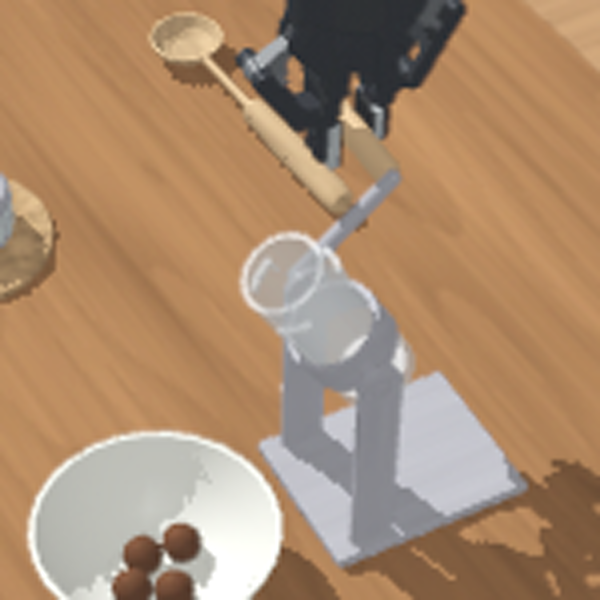

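The jar is hard on its stop at 20 N, and the crank is back at its starting pixel, (390,172) in the crop. I'll release and go straight up.

```bash
python3 -m pendant '-0.1 0 0 0;0 0 0 0;0 0 0 0;0 0 0 0;0 0 0 0' 60; python3 -m pendant '0 0 -1 0;0.1 0 -2 0;0.1 0 -2.5 0;0.1 0 -2.5 0;0.1 0 -2.5 0;0.1 0 -2 0;0.1 -1 -2 0;0 0 0 0'; python3 -c "
from h import *
st(-1,.06)
f=r.grab_frame('side');crop(f['color'],270,150,150,150,4,'pics/d16.png');cv2.imwrite('pics/d16f.png',f['color'][:,:,::-1])
f=r.grab_frame('scene');cv2.imwrite('pics/s16.png',f['color'][:,:,::-1])"
```

```text
clock: 23.93
tcp_pos: [0.6622, 0.0891, 0.1568]
orientation: [-3.06, 0.087, -0.081]
contact_force: [1.0, -0.3, 0.1]
grip_width: 0.0653
clock: 24.6
tcp_pos: [0.6627, 0.0856, 0.3142]
orientation: [-3.061, 0.091, -0.09]
contact_force: [1.9, 0.6, -0.1]
grip_width: 0.0652
t 24.6 q 0.557 rad mm 205.2 y err mm -1.3 F [ 1.9  0.6 -0.1] w 0.0652 jaw/tilt [-3.5  5.6]
1 [-4.32  0.86 12.28]
2 [0.4  0.01 0.2 ]
3 [0.39 0.02 0.22]
4 [0.38 0.02 0.25]
5 [0.36 0.02 0.27]
6 [0.34 0.02 0.29]
7 [0.33 0.02 0.31]
8 [0.31 0.03 0.33]
```

View pics/d16.png

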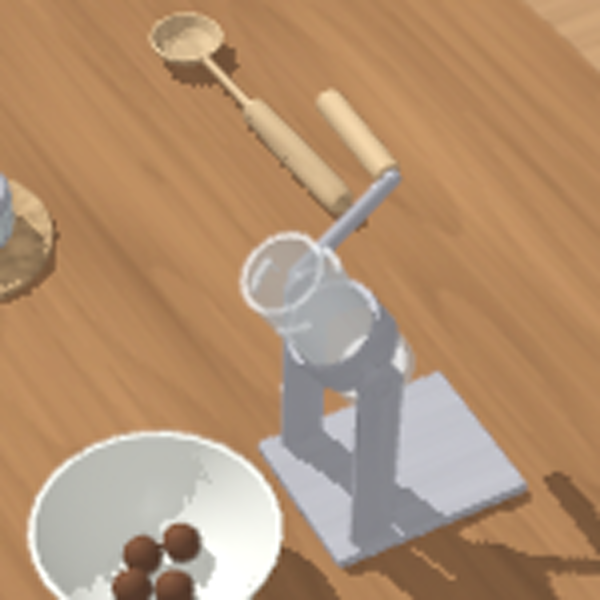

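View pics/s16.png

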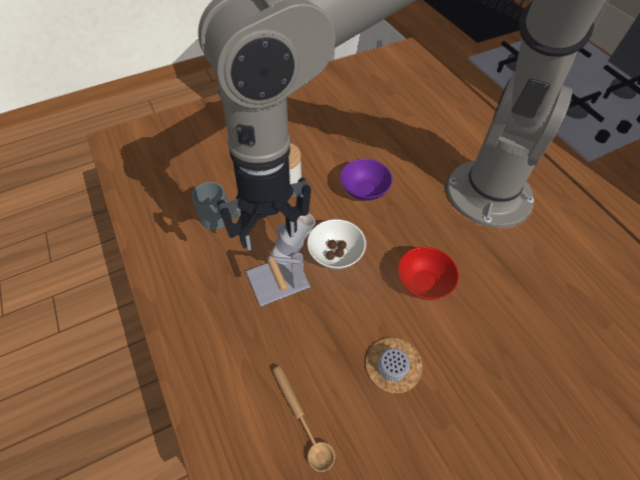

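View pics/d16f.png

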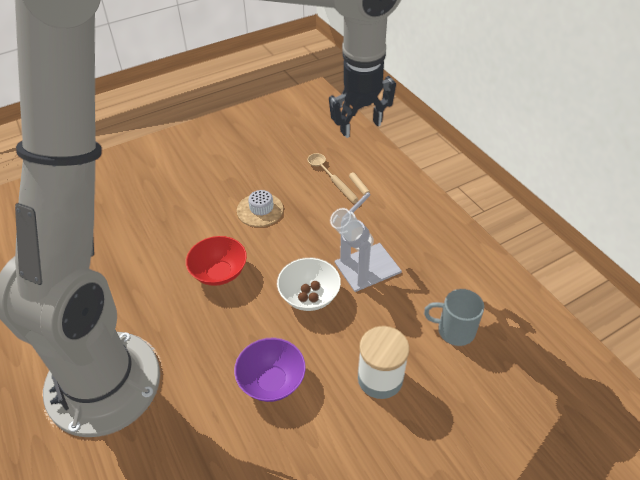

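Everything is in place. The crank ends are at the same crop pixels as at the start (328,97 and 390,172), four nuts are in the white bowl, and the cap is flat on the trivet. I'll let the arm settle and hand in.

```bash
python3 -m pendant '0 0 -0.2 0;0 0 0 0;0 0 0 0;0 0 0 0;0 0 0 0'; python3 -c "
from h import *
o=r.get_obs();print(o['clock'],o['qvel'].round(3),o['contact_force'].round(1))
print(r.hand_in())"
```

```text
clock: 25.12
tcp_pos: [0.6589, 0.0827, 0.3088]
orientation: [-3.065, 0.096, -0.074]
contact_force: [0.2, 0.6, -0.4]
grip_width: 0.0652
25.1167 [ 0.001  0.009 -0.001  0.009 -0.002 -0.001  0.   ] [ 0.2  0.6 -0.4]
the job is handed in; nothing more can be done
None
```

I did the whole job in the order asked and handed it in at 25.1 s, well inside the 64 s limit.

- **Cap:** I unscrewed it with two grips to about 65° (60 is best), judged from the hole pattern. It pulled off almost without force, and I laid it flat, holes up, wholly on the trivet.
- **Nuts and jar:** I swung the jar by its handle to the 1.6 rad stop, and all four nuts rolled out into the white bowl. I then swung it back until it pressed on its resting stop at about 20 N.

My last pictures show four nuts in the bowl, and the crank ends at the same pixels as at the start. The canister, mug, spoon and the two coloured bowls look where they were; I checked them by eye only. The hand is clear and still, with contact force under 1 N.

Two things did not go quite as planned, with no harm I can see:
- **Tool tilt:** it drifted up to 10° during the handle swing, so I loosened the pinch part-way to let the bar turn.
- **Cap on the trivet:** it slid about 1 cm while I pressed it flat, so I lifted it slightly and shifted it back towards the middle before letting go.

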